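# Pin a pump head to its bracket and lock the pin with its R-clip

## Task

Push the pump head's blue-headed hinge pin fully home, then lock it: take the red-gripped R-clip out of its blue stand and push its straight leg down through the cross-hole near the pin's brass end, feeling for the hole gently, until the sprung bent leg has ridden over the pin and closed beneath it and the red grip rests on the pin. Never press the clip hard against the pin, let go of it when it is home, and leave the other things on the bench alone.

Things in the scene. Friction and masses are not known exactly. Their poses are not given: they have to be found in the camera images.
- bracket: Fixed bracket, a black pump head between two aluminium cheeks (each 40 mm along x, 12 mm thick, 138 mm high; outer faces 82 mm apart). Origin on the bench under the pin axis, midway between the cheeks; y along the hinge pin towards the clip's end, z up. Pump head: on +x, 118 mm high, reaching 110 mm out. Base 130 x 100 x 12 mm. The pin is level, its axis 120 mm above the bench.
- clip_side (a point): Point on the pin's axis in the outer face of the +y cheek; y along the pin away from the cheek, x level across the pin, z up. The pin's brass end, 24 mm in diameter, comes out here as the pin is pushed in; with the pin home it sticks out 26 to 44 mm. It is screwed in to a different length every time, which no reading gives.
- pin_top (a point): Point 12 mm above clip_side (same axes), at the height of the top of the pin. With the pin home the cross-hole lies 13 to 31 mm from here along y, anywhere in that range, exactly over the axis (x = 0), always 13 mm from the brass end's free tip. The hole is vertical, goes right through, is 6.5 mm wide and has a 1 mm lead-in round its upper mouth.
- pin_head (a point): Centre of the outer flat face of the pin's blue head (disc 36 mm in diameter, 12 mm thick, beyond the bracket's -y cheek); bracket's axes: it is pushed home towards +y.
- pin (a joint): How far the pin is drawn out, in m: 0 fully home (head against the cheek, a hard stop), 0.030 to 0.042 at the start. It slides along the bracket's y against a steady friction of about 4 N plus 15 N per m/s, and stays where it is left.
- clip: The whole R-clip (45 to 80 g), legs down in its stand. Origin on the straight leg's axis at the underside of the red grip; z up, x from straight to bent leg. Bent leg: 4 mm steel, sprung, down at x = 15 mm, waist at x = 10 mm 22.5 mm below the origin, flared tip at x = 17 mm 38 mm below. It may go on either side of the pin.
- clip_grip (a point): Centre of the clip's red plastic grip, a block 32 mm (x) by 14 mm (y) by 36 mm high; axes as the clip's. It lies 6 mm towards the bent leg (+x) from the straight leg's axis and 18 mm above the grip's underside. Both end faces (32 mm apart, across x) are free to take hold of from above.
- clip_foot (a point): Tip of the clip's straight leg (5 mm round steel, rounded tip), on its axis 44 mm below the grip's underside; axes as the clip's. Pushing the clip home takes roughly 8 to 18 N; it snaps down when the bent leg passes the pin, then the grip's underside meets the top of the pin. More than 40 N between the clip and the pin or bracket is too hard.
- clip_leg (a joint): How far the bent leg is sprung open, in rad: 0 at rest; about 0.15 as its waist passes the widest part of the pin; back to about 0 once it has snapped shut below. Spring about 1.5 N m/rad about a point 4 mm above the grip's underside.
- stand: Fixed blue block 70 x 50 x 50 mm high with one slot for the clip's legs in its top; the clip's grip rests on the block's top. Origin at the centre of its underside.
- jar: Bystander: clear jar, 52 mm in diameter, 62 mm high; origin under its centre. It and the stand swap places from start to start.
- bottle: Bystander: white bottle, 64 mm in diameter, 160 mm high; origin under its centre.
- beaker: Bystander: glass beaker, 68 mm in diameter, 85 mm high; origin under its centre.
- driver: Bystander: screwdriver, 190 mm, lying along its x.
- spanner: Bystander: spanner, 160 mm, lying along its x.
- collar: Bystander: brass collar, 42 mm in diameter, 12 mm high; origin under its centre.
- pot: Bystander: small white pot, 48 mm in diameter, 50 mm high; origin under its centre.
Not all that is in view belongs to the job. There is more than one size of the clip; the job needs the smallest.

How it is judged:
By the outcome, as a careful person would: the job done as asked, in the order asked, and still so for the second after the job is handed in, with the robot touching nothing.
It also fails if it takes over 72 s, if anything falls off the work surface, if the arm or the gripper's body presses on something with over 40 N, if the wrist force passes 120 N, or if a joint passes its speed limit or range.

## Robot

A 6-joint arm with a two-finger parallel gripper is mounted at the origin on the work surface. World frame = base frame: x ahead of the robot, y to its left, z up, the work surface at z = 0. Lengths are in m, angles in rad, forces in N, time in s.
With the tool pointing down it reaches from about 0.35 to 0.85 m from the base axis. Payload 8.1 kg.
Tool frame: the origin (TCP) lies at the centre of the arm's flange, where the gripper is bolted on; the fingertips stand 186 mm ahead of it and the grasp point (between the pads) lies 167 mm ahead of it; z points along the fingers, y is the line along which they close (so a half turn about z gives the same grasp; the last joint's range is limited). The gripper opens to 93 mm and grips with 3 to 60 N. Pads are 15 mm wide; open, the fingers measure 128 mm over their backs; the gripper's body (75 mm by 188 mm) begins 65 mm behind the grasp point.
Start: joints at [1.165, 0.13, 1.488, -0, 1.523, -0.085], TCP at [0.189, 0.569, 0.405] pointing down, gripper open.
Joint ranges: [-2.96, 2.96], [-0.89, 2.26], [0.02, 2.5], [-1.34, 4.48], [0, 2.73], [-2.66, 2.66]. Speed limits (rad/s): [2.39, 2.39, 2.79, 3.14, 3.14, 3.14].

## Interface

Orientations are given as a rotation vector (axis times angle).
In Python, from plant import robot gives the robot as it stands.
- The arm moves only by the tool apply_moves, never from a script. Its argument "series" is a list of rows, each a list of 2 entries, a list of its own where there are three numbers: the shift along the tool's x, y, z in mm, then the turn, a rotation vector about the tool's x, y, z in rad. A call has 1 to 12 rows; each row shifts and turns the commanded pose from where the row before left it, along the tool's axes as they then stand; what a row does not reach is not made up. A row lasts 1/12 s, in which the tool goes at most 41.7 mm and 7.16 degrees, less where a joint would pass 70% of its speed; a pose out of reach is approached as far as the arm can. A call is refused whole if a number of a shift passes 41.7 or a number of a turn 0.125, either way. A call with a gripper value outside its range is refused whole. "claw" is the opening, from 0 (shut) to 1 (fully open), set as the call begins (left out, the last holds). The fingers move at their own pace and stop on an object; "newtons" is the grip in N (left out, the last holds). Time passes only in rows, so rows that do not move let the fingers close. It gives the time, the measured TCP pose, the force, the opening and the grip force at its end, in the units of the state.
- robot.read_state(): the state, without advancing time (a new reading comes with each control period).
- robot.read_camera(name): name is "scene" or "side" or "wrist"; returns (picture, depth): 384x512x3 uint8, blue, green, red; 384x512 float32, m along the optical axis (not along the pixel's ray), 0 where there is no reading.
- robot.calibration(name): a dict with "fx", "fy", "cx", "cy" (pixels), "extrinsics" (4x4, takes a point from world to camera coordinates). Camera axes: x right, y down, z forward; pixel columns grow to the right and rows downward; lengths in m; the calibration is good to about 2 mm. A picture is of the moment at which its call begins: read the wrist's pose just before it. calibration takes no time and is no camera call; for the wrist camera it gives the pose at the moment of the call.
- robot.close_job(): hands the job in; it is judged then, once.
The state is a dict: "t": time; "q": joint angles; "dq": joint speeds; "joint_torque": joint torques, N m; "tool_pos": TCP position; "orientation": TCP orientation; "force": force on the tool from outside, world axes, zero at the start; "wrist_torque": the same for the moment, N m; "opening": finger opening in m; "gripper_force": force on a finger pad.
Only numpy, scipy, OpenCV 4.12 (cv2) and the standard library are available. Lean on these libraries where they do the work, as an engineer would, in place of code of your own. Each camera call takes 0.05 s, during which the arm holds its last target. There are 200 camera calls.

## Working session

There is one attempt and no reset: what is moved stays moved. The work goes in short steps, Python scripts to look and compute and a tool call to move; the robot and the scene stay as the last step left them, time stands still between calls to the robot, and variables do not carry over. Pictures are saved under pics/ and viewed, at most 10 in all, crops included, and the job is handed in when it is done.

Besides the shell and the picture viewer there is one more tool, called after ">>>" as name(argument=value, ...) on one line, values as JSON. apply_moves: Moves the arm, as the interface text tells. Its arguments: {"type":"object","properties":{"series":{"type":"array"},"claw":{"type":"number"},"newtons":{"type":"number"}},"required":["series"]}

```bash
ls; mkdir -p pics; cat > h.py <<'E'
import numpy as np,cv2
from scipy.spatial.transform import Rotation as R
from plant import robot
def snap(n,f):
    c=robot.calibration(n); p,d=robot.read_camera(n); cv2.imwrite(f'pics/{f}.png',p)
    np.savez(f'pics/{f}.npz',p=p,d=d,K=[c['fx'],c['fy'],c['cx'],c['cy']],E=np.array(c['extrinsics'])); return p,d
class V:
    def __init__(s,f):
        z=np.load(f'pics/{f}.npz'); s.p,s.d,s.K,s.E=z['p'],z['d'],z['K'],z['E']
    def cloud(s):
        v,u=np.mgrid[:384,:512]; fx,fy,cx,cy=s.K
        P=np.stack([(u-cx)/fx*s.d,(v-cy)/fy*s.d,s.d],-1)
        return (P-s.E[:3,3])@s.E[:3,:3]
    def at(s,u,v): return s.cloud()[v,u]
    def proj(s,X):
        q=s.E[:3,:3]@np.array(X)+s.E[:3,3]; return s.K[0]*q[0]/q[2]+s.K[2],s.K[1]*q[1]/q[2]+s.K[3]
    def ray(s,u,v,z):   # intersect pixel ray with plane z
        o=-s.E[:3,:3].T@s.E[:3,3]; w=s.E[:3,:3].T@np.array([(u-s.K[2])/s.K[0],(v-s.K[3])/s.K[1],1]); return o+w*(z-o[2])/w[2]
def st():
    s=robot.read_state(); print('t',round(s['t'],2),'pos',np.round(s['tool_pos'],4),'rv',np.round(s['orientation'],4),'F',np.round(s['force'],1),'op',round(s['opening'],4),'gf',round(s['gripper_force'],1)); return s
E
python3 - <<'E'
from h import *
st()
for n in('scene','side','wrist'):
    snap(n,n+'0'); v=V(n+'0'); print(n,v.K,(-v.E[:3,:3].T@v.E[:3,3]).round(3),v.E[:3,:3].round(2).tolist())
a=[cv2.imread(f'pics/{n}0.png') for n in('scene','side')]
for n,i in zip(('scene','side'),a): cv2.imwrite(f'pics/{n}0b.png',cv2.resize(i,(800,600),interpolation=cv2.INTER_CUBIC))
E
```

```text
pics
t 0.0 pos [0.1891 0.5692 0.4037] rv [-5.0170e-01 -3.1008e+00  2.8000e-03] F [ 0.1 -0.5 -0.7] op 0.0932 gf 0.0
scene [437.59799836 437.59799836 256.63367895 195.94660168] [ 1.305 -0.298  0.968] [[0.44, 0.9, -0.0], [0.67, -0.33, -0.66], [-0.59, 0.29, -0.75]]
side [466.66380953 466.66380953 266.44714827 190.92159118] [ 0.141 -0.933  0.73 ] [[0.9, -0.43, 0.0], [-0.22, -0.45, -0.87], [0.38, 0.78, -0.5]]
wrist [299.20448307 299.20448307 251.96317081 189.12168367] [0.112 0.594 0.385] [[0.32, 0.95, -0.0], [0.91, -0.3, 0.29], [0.27, -0.09, -0.96]]
```

View pics/scene0b.png

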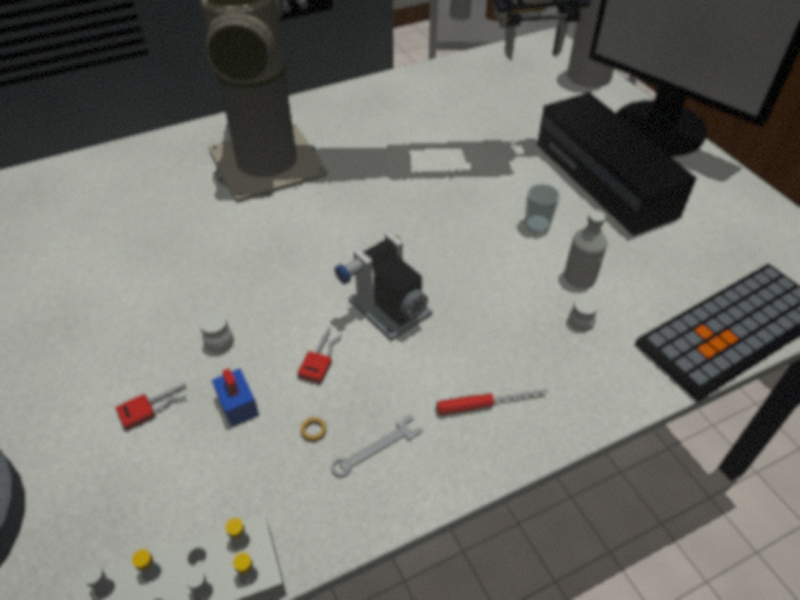

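View pics/side0b.png

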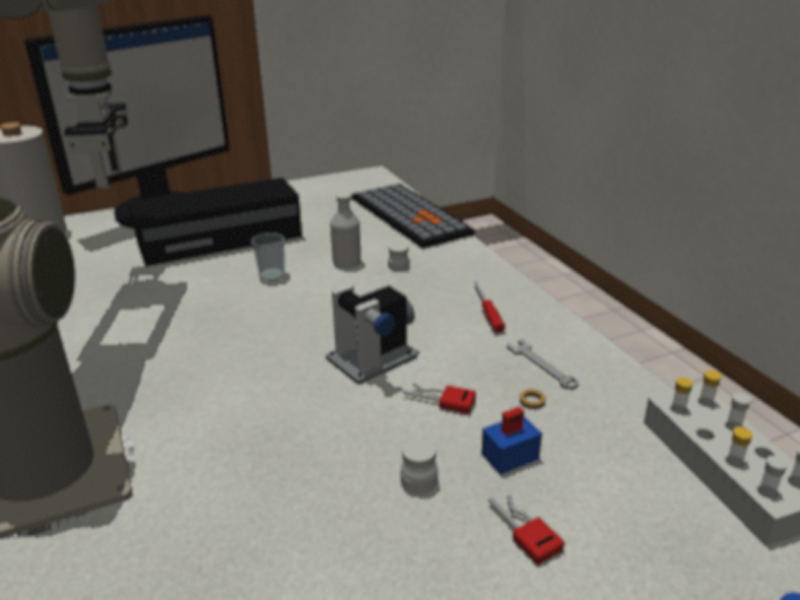

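The scene view shows the bracket at about (385,285), its blue head at (343,273), the stand with its red clip at (234,390), the bottle at (585,255) and the beaker at (540,208). Two larger clips lie loose on the bench. The side view shows the blue head at (383,322), the stand at (511,440) and the jar at (420,468). Next I measure positions.

```bash
cat > m.py <<'E'
from h import *
s=V('scene0');w=V('side0')
for v,n,pts in((s,'scene',dict(head=(343,273),stand=(234,397),grip=(231,381),bot=(585,262),beak=(540,215),jar=(215,333),pot=(583,317))),(w,'side',dict(head=(383,322),stand=(511,440),grip=(512,421),bot=(345,245),jar=(420,462)))):
    for k,(a,b) in pts.items(): print(n,k,v.at(int(a*.64),int(b*.64)).round(4))
for v,n in((s,'scene'),(w,'side')):
    C=v.cloud(); hsv=cv2.cvtColor(v.p,cv2.COLOR_BGR2HSV)
    blue=(hsv[...,0]>100)&(hsv[...,0]<130)&(hsv[...,1]>120)
    red=((hsv[...,0]<8)|(hsv[...,0]>172))&(hsv[...,1]>120)
    for nm,m in(('blue',blue),('red',red)):
        k,l,stt,ce=cv2.connectedComponentsWithStats(m.astype(np.uint8))
        for i in range(1,k):
            if stt[i,4]<40: continue
            P=C[l==i]; print(n,nm,ce[i].round(0),stt[i,4],'med',np.median(P,0).round(4),'p5',np.percentile(P,3,axis=0).round(4),'p95',np.percentile(P,97,axis=0).round(4))
    P=C.reshape(-1,3); B=P[(P[:,2]>.05)&(P[:,2]<.16)&(P[:,0]>.4)&(P[:,0]<.9)&(abs(P[:,1])<.35)]
    print(n,B.shape,B.min(0),B.max(0))
E
python3 m.py
```

```text
scene head [ 0.5316 -0.0285  0.1356]
scene stand [ 0.6335 -0.2678  0.0524]
scene grip [ 0.6255 -0.2638  0.0871]
scene bot [0.6469 0.4049 0.0727]
scene beak [0.4843 0.4171 0.0557]
scene jar [ 0.4973 -0.2578  0.0593]
scene pot [0.7366 0.3427 0.0429]
side head [ 0.5172 -0.0322  0.1288]
side stand [ 0.6032 -0.2801  0.0504]
side grip [ 0.6076 -0.2702  0.075 ]
side bot [0.613  0.4012 0.0581]
side jar [ 0.4628 -0.2733  0.06  ]
scene blue [149. 252.] 335 med [ 0.63   -0.2673  0.0512] p5 [ 0.5882 -0.2873  0.045 ] p95 [ 0.6514 -0.2423  0.0551]
scene red [201. 234.] 260 med [ 0.612  -0.1239  0.0211] p5 [ 0.5854 -0.1485  0.0136] p95 [ 0.6347 -0.0983  0.0244]
scene red [146. 242.] 49 med [ 0.6224 -0.2646  0.0864] p5 [ 0.6064 -0.2697  0.0764] p95 [ 0.6314 -0.2597  0.0909]
scene red [ 86. 263.] 308 med [ 0.566  -0.4187  0.0214] p5 [ 0.5426 -0.4414  0.0135] p95 [ 0.5832 -0.3956  0.0248]
scene red [297. 258.] 281 med [0.7924 0.0689 0.0239] p5 [0.7771 0.0287 0.0146] p95 [0.8074 0.1114 0.0288]
scene (2978, 3) [ 0.44703954 -0.34999209  0.05000609] [0.89988621 0.34909834 0.14274885]
side blue [100.  23.]
[... 363 characters left out ...]
5795 -0.29    0.0069] p95 [ 0.6443 -0.2474  0.0522]
side blue [506. 382.] 41 med [ 0.679  -0.6643  0.1199] p5 [ 0.6675 -0.6693  0.1185] p95 [ 0.6878 -0.6615  0.1226]
side red [315. 202.] 137 med [0.7779 0.0578 0.023 ] p5 [0.7655 0.0273 0.0112] p95 [0.7949 0.1078 0.0279]
side red [292. 255.] 285 med [ 0.5995 -0.1299  0.0195] p5 [ 0.5762 -0.1517  0.0066] p95 [ 0.6254 -0.1027  0.0231]
side red [328. 269.] 161 med [ 0.6102 -0.269   0.075 ] p5 [ 0.5983 -0.2714  0.0561] p95 [ 0.624  -0.2622  0.0871]
side red [344. 345.] 561 med [ 0.5532 -0.4258  0.0201] p5 [ 0.5346 -0.4454  0.0083] p95 [ 0.5755 -0.3988  0.023 ]
side (2748, 3) [ 0.44925293 -0.34952911  0.0500004 ] [0.89970533 0.34953878 0.14079736]
```

```bash
cat >> h.py <<'E'
def plan(pos,yaw=None):
    """tool-frame shift (after the turn) to reach TCP pos with tool y heading yaw (mod pi), tool down"""
    s=st(); M=R.from_rotvec(s['orientation']); M0=M.as_matrix()
    ty=np.arctan2(M0[1,1],M0[0,1])
    if yaw is None: N=M
    else:
        c=[]
        for k in(-1,0,1):
            a=yaw+k*np.pi; y=np.array([np.cos(a),np.sin(a),0]); z=np.array([0,0,-1.]); x=np.cross(y,z)
            N=R.from_matrix(np.stack([x,y,z],1)); t=(M.inv()*N).as_rotvec(); c.append((abs(s['q'][5]+t[2]),k,t,N))
        c.sort(key=lambda r:r[0])
        for r in c[:2]:
            print('turn(tool)',r[2].round(4),'q6~',round(s['q'][5]+r[2][2],2),'shift after turn mm',((r[3].inv().apply(np.array(pos)-s['tool_pos']))*1e3).round(1))
        return
    print('shift mm',(N.inv().apply(np.array(pos)-s['tool_pos'])*1e3).round(1))
E
python3 - <<'E'
from h import *
s=st(); M=R.from_rotvec(s['orientation']).as_matrix(); v=V('wrist0'); c=-v.E[:3,:3].T@v.E[:3,3]
print('cam in tool',(M.T@(c-s['tool_pos'])).round(4)); print((v.E[:3,:3]@M).round(3).tolist())
for n in('scene0','side0'):
    v=V(n);P=v.cloud().reshape(-1,3); B=P[(P[:,2]>.1)&(P[:,2]<.145)&(P[:,0]>.45)&(P[:,0]<.72)&(P[:,1]>-.08)&(P[:,1]<.15)]
    for lo,hi in((.1,.145),(.130,.145),(.11,.122)):
        Q=B[(B[:,2]>lo)&(B[:,2]<hi)]; print(n,lo,len(Q),Q.min(0).round(3),Q.max(0).round(3),cv2.minAreaRect(Q[:,:2].astype(np.float32)*1000))
plan([.47,-.10,.5])
E
```

```text
t 0.15 pos [0.1891 0.5692 0.4039] rv [-5.016e-01 -3.101e+00  2.100e-03] F [ 0.  -0.2  0.2] op 0.0931 gf 0.0
cam in tool [ 0.0808 -0.0006  0.0192]
[[-0.0, 1.0, 0.001], [-0.958, 0.0, -0.288], [-0.288, -0.001, 0.958]]
scene0 0.1 1114 [ 0.476 -0.035  0.1  ] [0.598 0.099 0.143] ((542.5517578125, 40.98628234863281), (113.65543365478516, 135.71102905273438), 12.201032638549805)
scene0 0.13 358 [ 0.476 -0.034  0.13 ] [0.536 0.099 0.143] ((507.016845703125, 33.5230712890625), (41.036277770996094, 135.28025817871094), 12.201032638549805)
scene0 0.11 505 [ 0.495 -0.035  0.11 ] [0.596 0.095 0.122] ((545.4962158203125, 30.043376922607422), (140.35081481933594, 92.39366149902344), 80.31208038330078)
side0 0.1 964 [ 0.472 -0.036  0.1  ] [0.596 0.097 0.141] ((540.5732421875, 39.170799255371094), (114.1346664428711, 130.78973388671875), 15.608898162841797)
side0 0.13 306 [ 0.474 -0.033  0.13 ] [0.533 0.097 0.141] ((507.2333068847656, 30.048683166503906), (42.569541931152344, 128.5031280517578), 15.199132919311523)
side0 0.11 381 [ 0.474 -0.036  0.11 ] [0.596 0.097 0.122] ((541.788330078125, 38.7823600769043), (111.78292083740234, 129.32363891601562), 14.115063667297363)
t 0.15 pos [0.1891 0.5692 0.4039] rv [-5.016e-01 -3.101e+00  2.100e-03] F [ 0.  -0.2  0.2] op 0.0931 gf 0.0
shift mm [-477.6 -546.7  -95.3]
```

>>> apply_moves(series=[[[-26.5, -30.4, -6], [0, 0, 0]], [[-26.5, -30.4, -6], [0, 0, 0]], [[-26.5, -30.4, -6], [0, 0, 0]], [[-26.5, -30.4, -6], [0, 0, 0]], [[-26.5, -30.4, -6], [0, 0, 0]], [[-26.5, -30.4, -6], [0, 0, 0]], [[-26.5, -30.4, -6], [0, 0, 0]], [[-26.5, -30.4, -6], [0, 0, 0]], [[-26.5, -30.4, -6], [0, 0, 0]], [[-26.5, -30.4, -6], [0, 0, 0]], [[-26.5, -30.4, -6], [0, 0, 0]], [[-26.5, -30.4, -6], [0, 0, 0]]], claw=0)

```text
t: 1.15
tool_pos: [0.3759, 0.121, 0.4771]
orientation: [0.501, 3.101, 0.0]
force: [1.8, -0.6, -0.5]
opening: 0.0176
gripper_force: 0.0
```

>>> apply_moves(series=[[[-26.5, -30.4, 0], [0, 0, 0]], [[-26.5, -30.4, 0], [0, 0, 0]], [[-26.5, -30.4, 0], [0, 0, 0]], [[-26.5, -30.4, 0], [0, 0, 0]], [[-26.5, -30.4, 0], [0, 0, 0]], [[-26.5, -30.4, 0], [0, 0, 0]], [[0, 0, 0], [0, 0, 0.12]], [[0, 0, 0], [0, 0, 0.12]], [[0, 0, 0], [0, 0, 0.12]], [[0, 0, 0], [0, 0, 0.12]], [[0, 0, 0], [0, 0, 0.12]], [[0, 0, 0], [0, 0, 0.12]]])

```text
t: 2.15
tool_pos: [0.4692, -0.1004, 0.4764]
orientation: [-1.57, -2.72, 0.0]
force: [0.2, -0.1, -0.4]
opening: 0.0007
gripper_force: 0.0
```

>>> apply_moves(series=[[[0, 0, 0], [0, 0, 0.1]], [[0, 0, 0], [0, 0, 0.1]], [[0, 0, 0], [0, 0, 0.1]], [[0, 0, 0], [0, 0, 0]], [[0, 0, 0], [0, 0, 0]]])

```text
t: 2.57
tool_pos: [0.4692, -0.1003, 0.4765]
orientation: [-1.948, -2.464, 0.0]
force: [0.2, 0.3, -0.3]
opening: 0.0004
gripper_force: 0.0
```

```bash
python3 - <<'E'
from h import *
st(); p,d=snap('wrist','w1'); cv2.imwrite('pics/w1b.png',cv2.resize(p,(800,600),interpolation=cv2.INTER_CUBIC))
E
```

```text
t 2.57 pos [ 0.4692 -0.1003  0.4765] rv [-1.9477e+00 -2.4645e+00  2.0000e-04] F [ 0.2  0.3 -0.3] op 0.0004 gf 0.0
```

View pics/w1b.png

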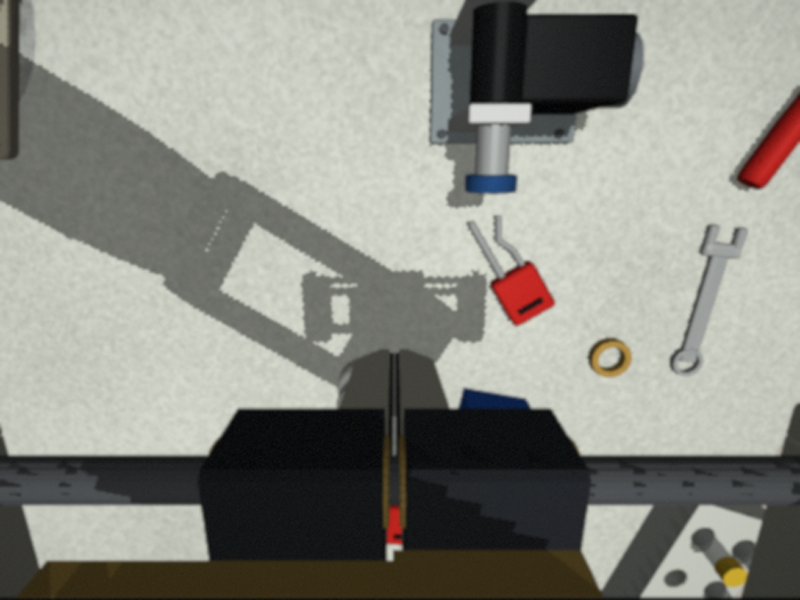

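The wrist view is nearly aligned with the bracket. The blue head is at (491,184), the pin shank at (493,150) and the -y cheek at (500,113). The stand is hidden behind the gripper at (490,398).

```bash
python3 - <<'E'
from h import *
v=V('w1'); C=v.cloud()
hsv=cv2.cvtColor(v.p,cv2.COLOR_BGR2HSV)
def reg(u0,v0,u1,v1,zlo,zhi):
    P=C[int(v0*.64):int(v1*.64),int(u0*.64):int(u1*.64)].reshape(-1,3); return P[(P[:,2]>zlo)&(P[:,2]<zhi)]
ch=reg(460,98,540,128,.13,.145); print('cheek',len(ch),ch.mean(0).round(4),cv2.minAreaRect(ch[:,:2].astype(np.float32)*1e3))
sh=reg(474,128,514,172,.1,.16); print('shank',len(sh),sh[:,2].max())
# ridge line of shank: rows
for r in range(84,110,4):
    P=C[r,300:332]; P=P[P[:,2]>.11]; 
    if len(P): print(r,len(P),P.mean(0).round(4),P[0].round(4),P[-1].round(4))
b=(hsv[...,0]>95)&(hsv[...,0]<130)&(hsv[...,1]>100); b[140:]=0
P=C[b]; P=P[P[:,2]>.1]; print('head',len(P),P.mean(0).round(4),P.min(0).round(4),P.max(0).round(4),cv2.minAreaRect(P[:,:2].astype(np.float32)*1e3))
# pump head / base edges for yaw: base plate front edge
e=reg(425,135,580,146,.004,.02); 
print('base',len(e),cv2.minAreaRect(reg(425,10,600,146,.006,.018)[:,:2].astype(np.float32)*1e3))
E
```

```text
cheek 667 [0.5081 0.0185 0.1379] ((508.6091003417969, 19.41592788696289), (40.294395446777344, 17.25266456604004), 12.936034202575684)
shank 634 0.13439770724520428
84 22 [0.5103 0.0072 0.1302] [0.5008 0.0052 0.1233] [0.5218 0.0101 0.1259]
88 22 [0.5104 0.0032 0.1303] [0.5013 0.0013 0.1207] [0.5215 0.0059 0.128 ]
92 22 [ 0.5117 -0.0006  0.1298] [ 0.5024 -0.0026  0.121 ] [0.523  0.0022 0.1265]
96 22 [ 0.5127 -0.0044  0.1303] [ 0.5032 -0.0066  0.1231] [ 0.5242 -0.0017  0.1266]
100 22 [ 0.5111 -0.0089  0.145 ] [ 0.5043 -0.0106  0.1234] [ 0.5258 -0.0055  0.1252]
104 21 [ 0.5145 -0.0123  0.1304] [ 0.5055 -0.0145  0.1232] [ 0.5251 -0.0098  0.1288]
108 21 [ 0.5157 -0.0162  0.1302] [ 0.5065 -0.0185  0.1238] [ 0.5267 -0.0136  0.1273]
head 319 [ 0.518  -0.0231  0.1351] [ 0.4852 -0.0332  0.1068] [0.5819 0.0523 0.1402] ((530.104248046875, 6.692295074462891), (83.47526550292969, 97.05232238769531), 85.27155303955078)
base 417 ((529.9027709960938, 58.05052185058594), (130.08656311035156, 98.07965087890625), 13.363919258117676)
```

```bash
python3 - <<'E'
from h import *
plan([.5285,-.070,.285],.229)
E
```

```text
t 2.62 pos [ 0.4693 -0.1003  0.4766] rv [-1.9473e+00 -2.4649e+00  2.0000e-04] F [-1.1 -0.3  0.1] op 0.0003 gf 0.0
turn(tool) [-0.0003 -0.0002  0.0045] q6~ -0.55 shift after turn mm [ 16.   64.6 191.6]
turn(tool) [ 3.000e-04 -4.000e-04 -3.137e+00] q6~ -3.69 shift after turn mm [-16.  -64.6 191.6]
```

>>> apply_moves(series=[[[2.7, 10.8, 32], [0, 0, 0.0045]], [[2.7, 10.8, 32], [0, 0, 0]], [[2.7, 10.8, 32], [0, 0, 0]], [[2.7, 10.8, 32], [0, 0, 0]], [[2.6, 10.7, 32], [0, 0, 0]], [[2.6, 10.7, 31.6], [0, 0, 0]], [[6, 0, 0], [0, 0, 0]], [[6, 0, 0], [0, 0, 0]], [[6, 0, 0], [0, 0, 0]], [[3, 0, 0], [0, 0, 0]], [[0, 0, 0], [0, 0, 0]]])

```text
t: 3.53
tool_pos: [0.5245, -0.0493, 0.2879]
orientation: [1.954, 2.455, 0.003]
force: [-0.4, -0.6, -0.1]
opening: 0.0007
gripper_force: 0.0
```

>>> apply_moves(series=[[[4, 0, 0], [0, 0, 0]], [[4, 0, 0], [0, 0, 0]], [[4, 0, 0], [0, 0, 0]], [[4, 0, 0], [0, 0, 0]]])

```text
t: 3.87
tool_pos: [0.5206, -0.0344, 0.2862]
orientation: [1.956, 2.455, -0.0]
force: [-1.1, -4.7, 2.9]
opening: 0.0009
gripper_force: 2.4
```

>>> apply_moves(series=[[[3, 0, 0], [0, 0, 0]], [[3, 0, 0], [0, 0, 0]], [[3, 0, 0], [0, 0, 0]], [[3, 0, 0], [0, 0, 0]]])

```text
t: 4.2
tool_pos: [0.5178, -0.0223, 0.2854]
orientation: [1.957, 2.457, 0.0]
force: [0.9, -4.3, 3.1]
opening: 0.0006
gripper_force: 2.3
```

>>> apply_moves(series=[[[3, 0, 0], [0, 0, 0]], [[3, 0, 0], [0, 0, 0]], [[3, 0, 0], [0, 0, 0]], [[2, 0, 0], [0, 0, 0]], [[1, 0, 0], [0, 0, 0]]])

```text
t: 4.62
tool_pos: [0.515, -0.0104, 0.2851]
orientation: [-1.957, -2.457, -0.0]
force: [2.1, -4.0, 3.2]
opening: 0.0005
gripper_force: 2.1
```

>>> apply_moves(series=[[[1, 0, 0], [0, 0, 0]], [[1, 0, 0], [0, 0, 0]], [[1, 0, 0], [0, 0, 0]]])

```text
t: 4.87
tool_pos: [0.5144, -0.0082, 0.2852]
orientation: [1.957, 2.456, -0.001]
force: [2.9, -10.0, 1.6]
opening: 0.0005
gripper_force: 5.4
```

>>> apply_moves(series=[[[1, 0, 0], [0, 0, 0]], [[1, 0, 0], [0, 0, 0]]])

```text
t: 5.03
tool_pos: [0.5142, -0.0075, 0.2852]
orientation: [1.956, 2.454, -0.004]
force: [5.2, -19.4, -1.5]
opening: 0.0002
gripper_force: 10.3
```

>>> apply_moves(series=[[[-10, 0, 0], [0, 0, 0]], [[0, 0, -20], [0, 0, 0]], [[0, 0, -36], [0, 0, 0]], [[22, 0, 0], [0, 0, 0]], [[22, 0, 0], [0, 0, 0]], [[24, 0, 0], [0, 0, 0]], [[0, 0, 0], [0, 0, 0]], [[0, 0, 0], [0, 0, 0]], [[0, 0, 0], [0, 0, 0]]])

```text
t: 5.78
tool_pos: [0.5007, 0.0506, 0.3405]
orientation: [-1.956, -2.457, 0.001]
force: [-0.4, -0.5, 0.5]
opening: 0.0003
gripper_force: 0.0
```

```bash
python3 - <<'E'
from h import *
st(); p,d=snap('wrist','w2'); cv2.imwrite('pics/w2b.png',cv2.resize(p,(800,600),interpolation=cv2.INTER_CUBIC))
E
```

```text
t 5.78 pos [0.5007 0.0506 0.3405] rv [-1.9556e+00 -2.4570e+00  1.3000e-03] F [-0.4 -0.5  0.5] op 0.0003 gf 0.0
```

View pics/w2b.png

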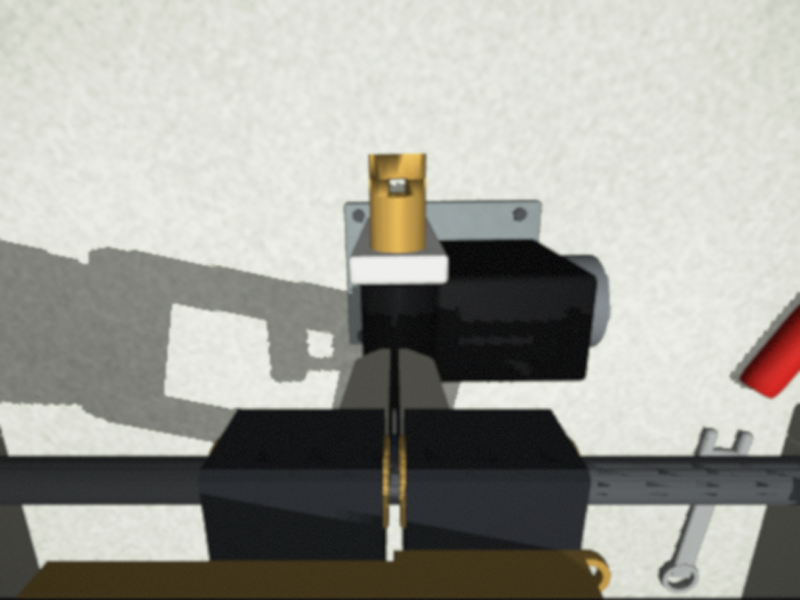

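The brass end comes out at about (398,200). The hole's mouth is near (398,186), half in the gripper's shadow, and the free tip is at row 154. The cheek's top is between rows 256 and 283.

```bash
python3 - <<'E'
from h import *
v=V('w2'); cv2.imwrite('pics/w2c.png',cv2.resize(v.p[90:190,215:295],None,fx=6,fy=6,interpolation=cv2.INTER_CUBIC))
C=v.cloud()
for r in range(96,185,3):
    P=C[r,235:275]; m=P[:,2]>.105; P=P[m]; u=np.arange(235,275)[m]
    if len(P): print(r,len(P),u[0],u[-1],'zmax',P[:,2].max().round(4),'mean',P.mean(0).round(4))
E
```

```text
96 1 259 259 zmax 0.3215 mean [0.4821 0.1287 0.3215]
99 37 235 271 zmax 0.1339 mean [0.4823 0.1288 0.1306]
102 37 235 271 zmax 0.1344 mean [0.4827 0.1271 0.1308]
105 37 235 271 zmax 0.1337 mean [0.4831 0.1254 0.1306]
108 37 235 271 zmax 0.134 mean [0.4835 0.1236 0.1307]
111 37 235 271 zmax 0.1342 mean [0.4839 0.1219 0.1307]
114 37 235 271 zmax 0.1336 mean [0.4843 0.1201 0.1304]
117 28 235 271 zmax 0.1324 mean [0.4848 0.1183 0.1291]
120 28 235 271 zmax 0.1327 mean [0.4852 0.1165 0.1291]
123 36 236 271 zmax 0.1331 mean [0.486  0.1145 0.1254]
126 36 236 271 zmax 0.1339 mean [0.4863 0.1131 0.1307]
129 36 236 271 zmax 0.1335 mean [0.4867 0.1113 0.1308]
132 36 236 271 zmax 0.1338 mean [0.4871 0.1095 0.1307]
135 36 236 271 zmax 0.1335 mean [0.4875 0.1077 0.1306]
138 36 236 271 zmax 0.1336 mean [0.488  0.1058 0.1306]
141 36 236 271 zmax 0.134 mean [0.4884 0.104  0.1306]
144 36 236 271 zmax 0.1336 mean [0.4888 0.1021 0.1307]
147 36 236 271 zmax 0.1338 mean [0.4893 0.1003 0.1307]
150 36 236 271 zmax 0.1336 mean [0.4897 0.0984 0.1306]
153 36 236 271 zmax 0.1339 mean [0.4901 0.0965 0.1308]
156 40 235 274 zmax 0.1339 mean [0.4913 0.0944 0.1286]
159 40 235 274 zmax 0.1343 mean [0.4917 0.0928 0.1302]
162 40 235 274 zmax 0.1358 mean [0.4919 0.0917 0.1345]
165 40 235 274 zmax 0.14 mean [0.4921 0.0907 0.1388]
168 40 235 274 zmax 0.1403 mean [0.4925 0.0889 0.139 ]
171 40 235 274 zmax 0.1402 mean [0.493 0.087 0.139]
174 40 235 274 zmax 0.1407 mean [0.4934 0.0851 0.139 ]
177 40 235 274 zmax 0.1407 mean [0.4938 0.0833 0.1391]
180 40 235 274 zmax 0.14 mean [0.4943 0.0813 0.1388]
183 40 235 274 zmax 0.1384 mean [0.4949 0.0786 0.1361]
```

View pics/w2c.png

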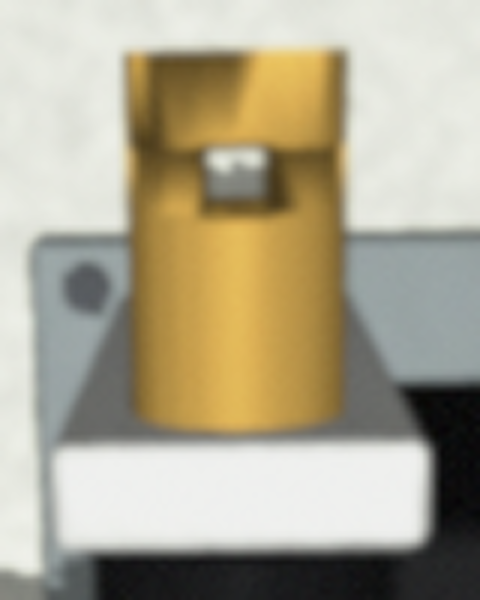

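The crop shows the hole centre at crop (240,178), which is pixel (255,119.7). The tip edge is at pixel row 98.3 and the pin spans columns 236.5 to 272.

```bash
python3 - <<'E'
from h import *
v=V('w2')
yd=np.array([-.227,.974,0]); xd=np.array([.974,.227,0])
h=v.ray(255,119.7,.1335); t=v.ray(254.4,98.3,.1335); c=v.ray(254.4,164,.1395)
print('hole',h.round(4),'tip',t.round(4),'hole-tip',(t-h)@yd,'from cheek',(h-c)@yd)
print('axis mid',v.ray(254.4,130,.126).round(4),v.ray(254.4,150,.126).round(4))
# stand & clip from fixed cameras: rotated rect of stand top
for n in('scene0','side0'):
    w=V(n);P=w.cloud();hs=cv2.cvtColor(w.p,cv2.COLOR_BGR2HSV)
    m=(P[...,0]>.56)&(P[...,0]<.67)&(P[...,1]>-.32)&(P[...,1]<-.22)
    Q=P[m&(P[...,2]>.046)&(P[...,2]<.056)]; print(n,'top',len(Q),cv2.minAreaRect(Q[:,:2].astype(np.float32)*1e3))
    Q=P[m&(P[...,2]>.062)]; print(n,'grip',len(Q),Q[:,2].max(),Q.mean(0),cv2.minAreaRect(Q[:,:2].astype(np.float32)*1e3))
plan([.59,-.40,.40])
E
```

```text
hole [0.4863 0.1172 0.1335] tip [0.4831 0.1294 0.1335] hole-tip 0.012561535994087008 from cheek 0.02640638837197548
axis mid [0.4875 0.1104 0.126 ] [0.4905 0.0978 0.126 ]
scene0 top 385 ((615.5086669921875, -263.7522888183594), (73.5516128540039, 49.89055633544922), 2.352935552597046)
scene0 grip 98 0.09092988311907708 [ 0.62015445 -0.26399012  0.08190953] ((616.167236328125, -263.8270568847656), (34.6606559753418, 15.345993041992188), 2.8018431663513184)
side0 top 395 ((615.3247680664062, -264.10577392578125), (72.71142578125, 53.17122268676758), 1.7620867490768433)
side0 grip 172 0.08859292565323271 [ 0.61148585 -0.26701623  0.07759736] ((613.582275390625, -264.9067687988281), (32.78672409057617, 14.997105598449707), 6.231250762939453)
t 5.83 pos [0.5008 0.0503 0.3406] rv [-1.9568e+00 -2.4564e+00  1.0000e-03] F [-0.4 -0.7  0.3] op 0.0004 gf 0.0
shift mm [-458.8  -13.8  -59.6]
```

>>> apply_moves(series=[[[0, 0, 0], [0, 0, 0.095]], [[0, 0, 0], [0, 0, 0.095]], [[-38, 10, 0], [0, 0, 0]], [[-38, 10, 0], [0, 0, 0]], [[-38, 10, 0], [0, 0, 0]], [[-38, 10, 0], [0, 0, 0]], [[-38, 10, 0], [0, 0, 0]], [[-38, 10, 0], [0, 0, 0]], [[-38, 10, 0], [0, 0, 0]], [[-38, 10, 0], [0, 0, 0]], [[-38, 10, 0], [0, 0, 0]], [[-38, 9, 0], [0, 0, 0]]])

```text
t: 6.83
tool_pos: [0.613, -0.3287, 0.3404]
orientation: [-2.183, -2.258, -0.0]
force: [1.0, 0.6, 1.0]
opening: 0.0004
gripper_force: 0.0
```

>>> apply_moves(series=[[[0, 0, 0], [0, 0, 0]], [[0, 0, 0], [0, 0, 0]], [[0, 0, 0], [0, 0, 0]], [[0, 0, 0], [0, 0, 0]], [[0, 0, 0], [0, 0, 0]]], claw=1)

```text
t: 7.25
tool_pos: [0.6133, -0.3245, 0.3416]
orientation: [2.18, 2.262, 0.001]
force: [0.5, -0.5, 0.8]
opening: 0.0292
gripper_force: 0.0
```

```bash
python3 - <<'E'
from h import *
st(); p,d=snap('wrist','w3'); cv2.imwrite('pics/w3b.png',cv2.resize(p,(800,600),interpolation=cv2.INTER_CUBIC))
v=V('w3');P=v.cloud(); m=(P[...,0]>.56)&(P[...,0]<.67)&(P[...,1]>-.32)&(P[...,1]<-.22)
for lo,hi in((.045,.058),(.082,.095)):
    Q=P[m&(P[...,2]>lo)&(P[...,2]<hi)]; print(len(Q),Q[:,2].mean(),cv2.minAreaRect(Q[:,:2].astype(np.float32)*1e3))
E
```

```text
t 7.25 pos [ 0.6133 -0.3245  0.3416] rv [2.1802e+00 2.2616e+00 5.0000e-04] F [ 0.5 -0.5  0.8] op 0.0292 gf 0.0
3769 0.0511289741151764 ((614.0466918945312, -263.3642272949219), (70.18827056884766, 49.65742874145508), 2.08804988861084)
746 0.08651566878653959 ((612.9894409179688, -263.164794921875), (31.438386917114258, 13.845874786376953), 2.0878570079803467)
```

View pics/w3b.png

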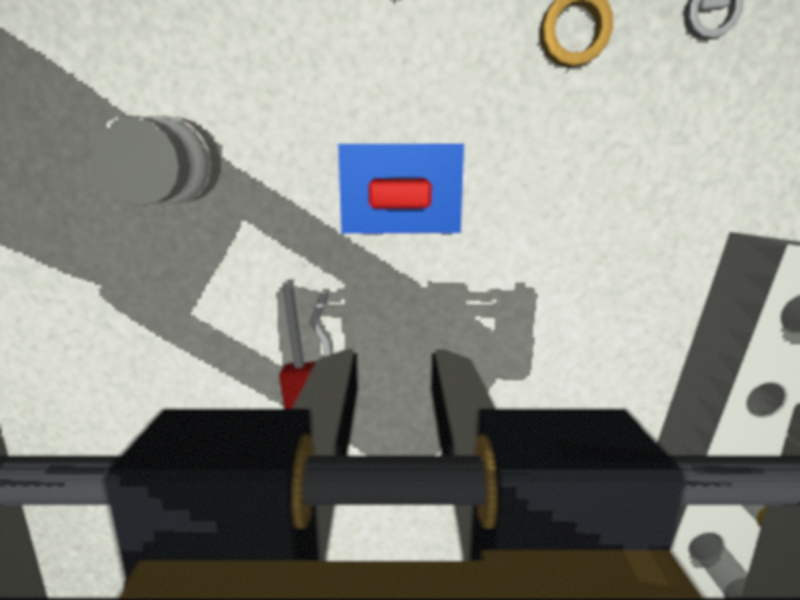

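The wrist view shows the red grip centred on the stand at (400,193), and the fingers' midline at column 394.

```bash
python3 - <<'E'
from h import *
plan([.613,-.2634,.243],.0364)
E
```

```text
t 7.3 pos [ 0.6134 -0.3244  0.3418] rv [2.1797e+00 2.2617e+00 4.0000e-04] F [-0.1  0.1  0.6] op 0.0333 gf 0.0
turn(tool) [0.0005 0.0002 0.0005] q6~ -0.6 shift after turn mm [61.   1.8 98.8]
turn(tool) [-3.0000e-04  9.0000e-04 -3.1411e+00] q6~ -3.74 shift after turn mm [-61.   -1.8  98.8]
```

>>> apply_moves(series=[[[15, 0.5, 0], [0, 0, 0]], [[15, 0.5, 0], [0, 0, 0]], [[15, 0.4, 0], [0, 0, 0]], [[16, 0.4, 0], [0, 0, 0]], [[0, 0, 0], [0, 0, 0]], [[0, 0, 0], [0, 0, 0]], [[0, 0, 0], [0, 0, 0]], [[0, 0, 0], [0, 0, 0]]])

```text
t: 7.97
tool_pos: [0.613, -0.2647, 0.3413]
orientation: [2.181, 2.26, -0.0]
force: [0.1, -0.7, 0.7]
opening: 0.0863
gripper_force: 0.0
```

>>> apply_moves(series=[[[0, 0, 25], [0, 0, 0]], [[0, 0, 25], [0, 0, 0]], [[0, 0, 25], [0, 0, 0]], [[0, 0, 18], [0, 0, 0]], [[0, 0, 5], [0, 0, 0]], [[0, 0, 0], [0, 0, 0]], [[0, 0, 0], [0, 0, 0]]])

```text
t: 8.55
tool_pos: [0.6132, -0.2651, 0.2439]
orientation: [2.182, 2.259, 0.0]
force: [-0.0, 0.4, 0.7]
opening: 0.0929
gripper_force: 0.0
```

>>> apply_moves(series=[[[1.6, 0, 0.5], [0, 0, 0]], [[0, 0, 0], [0, 0, 0]], [[0, 0, 0], [0, 0, 0]], [[0, 0, 0], [0, 0, 0]], [[0, 0, 0], [0, 0, 0]], [[0, 0, 0], [0, 0, 0]], [[0, 0, 0], [0, 0, 0]], [[0, 0, 0], [0, 0, 0]], [[0, 0, 0], [0, 0, 0]], [[0, 0, 0], [0, 0, 0]], [[0, 0, 0], [0, 0, 0]], [[0, 0, 0], [0, 0, 0]]], claw=0, newtons=45)

```text
t: 9.55
tool_pos: [0.6129, -0.263, 0.2426]
orientation: [-2.182, -2.26, 0.0]
force: [0.7, -0.3, 0.3]
opening: 0.0318
gripper_force: 45.0
```

>>> apply_moves(series=[[[0, 0, -5], [0, 0, 0]], [[0, 0, -10], [0, 0, 0]], [[0, 0, -25], [0, 0, 0]], [[0, 0, -40], [0, 0, 0]], [[0, 0, -40], [0, 0, 0]], [[0, 0, -37], [0, 0, -0.096]], [[0, 0, 0], [0, 0, -0.096]], [[0, 0, 0], [0, 0, 0]]])

```text
t: 10.22
tool_pos: [0.6136, -0.2633, 0.4055]
orientation: [1.944, 2.457, 0.002]
force: [0.2, 0.6, -1.2]
opening: 0.032
gripper_force: 45.0
```

```bash
python3 - <<'E'
from h import *
plan([.4863,.1172,.398],.229)
E
```

```text
t 10.22 pos [ 0.6136 -0.2633  0.4055] rv [1.9440e+00 2.4572e+00 2.4000e-03] F [ 0.2  0.6 -1.2] op 0.032 gf 45.0
turn(tool) [0.0064 0.0056 0.0031] q6~ -0.71 shift after turn mm [399.5 -37.6   7.5]
turn(tool) [-0.0088  0.0101 -3.1384] q6~ -3.85 shift after turn mm [-399.5   37.6    7.5]
```

>>> apply_moves(series=[[[36, -3.4, 0], [0, 0, 0]], [[36, -3.4, 0], [0, 0, 0]], [[36, -3.4, 0], [0, 0, 0]], [[36, -3.4, 0], [0, 0, 0]], [[36, -3.4, 0], [0, 0, 0]], [[36, -3.4, 0], [0, 0, 0]], [[36, -3.4, 0], [0, 0, 0]], [[36, -3.4, 0], [0, 0, 0]], [[36, -3.4, 0], [0, 0, 0]], [[36, -3.4, 0], [0, 0, 0]], [[20, -2, 0], [0, 0, 0]], [[19, -1.6, 0], [0, 0, 0]]])

```text
t: 11.22
tool_pos: [0.485, 0.119, 0.3986]
orientation: [-1.956, -2.456, 0.002]
force: [1.1, -0.6, -1.5]
opening: 0.0315
gripper_force: 45.0
```

>>> apply_moves(series=[[[0, 0, 0], [0, 0, 0]], [[0, 0, 0], [0, 0, 0]], [[0, 0, 0], [0, 0, 0]], [[0, 0, 0], [0, 0, 0]]])

```text
t: 11.55
tool_pos: [0.4865, 0.1164, 0.3992]
orientation: [-1.957, -2.457, 0.001]
force: [0.4, -1.2, -0.9]
opening: 0.0315
gripper_force: 45.0
```

```bash
python3 - <<'E'
from h import *
plan([.4863,.1172,.398],.229); p,d=snap('wrist','w4'); v=V('w4')
print('hole px',v.proj([.4863,.1172,.1335]))
cv2.imwrite('pics/w4b.png',cv2.resize(p[90:330,150:350],None,fx=2.5,fy=2.5,interpolation=cv2.INTER_CUBIC))
E
```

```text
t 11.55 pos [0.4865 0.1164 0.3992] rv [-1.9572e+00 -2.4571e+00  1.3000e-03] F [ 0.4 -1.2 -0.9] op 0.0315 gf 45.0
turn(tool) [-0.0008  0.0003 -0.0035] q6~ -0.1 shift after turn mm [ 0.9 -0.   1.2]
turn(tool) [5.0000e-04 1.3000e-03 3.1381e+00] q6~ 3.05 shift after turn mm [-0.9  0.   1.2]
hole px (np.float64(252.99554039557376), np.float64(194.55544537588287))
```

View pics/w4b.png

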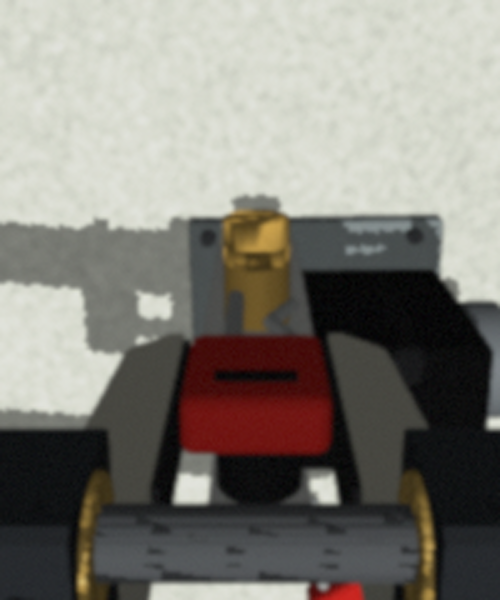

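The straight leg's tip is at crop (235,292), on the tool's -y side, and the bent leg is at (285,315). The hole at crop (258,262) matches its predicted projection. I enlarge this to compare the tip with its kinematic projection.

```bash
python3 - <<'E'
from h import *
v=V('w4'); s=robot.read_state(); M=R.from_rotvec(s['orientation']).as_matrix(); T=np.array(s['tool_pos'])
for z in(.2366,.2341): print('foot px',v.proj(T+M@[0,-.006,z]))
c=cv2.resize(v.p[180:235,225:290],None,fx=9,fy=9,interpolation=cv2.INTER_CUBIC); c=np.clip(c.astype(float)*1.8,0,255).astype(np.uint8)
cv2.imwrite('pics/w4c.png',c)
E
```

```text
foot px (np.float64(245.18180860422632), np.float64(207.33676423559857))
foot px (np.float64(245.10872135562929), np.float64(208.46998009930994))
```

View pics/w4c.png

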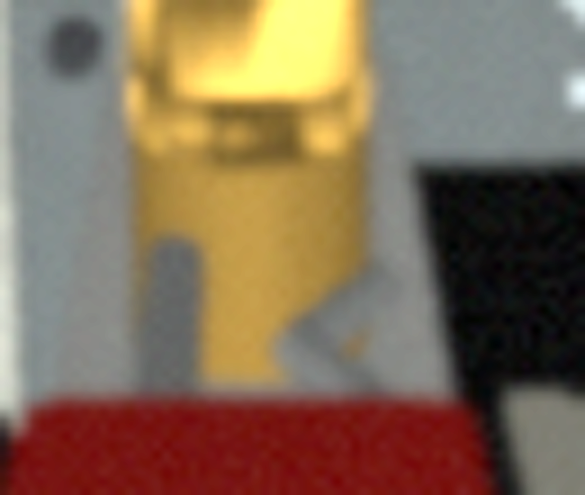

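>>> apply_moves(series=[[[0.9, 3.4, 6], [0, 0, 0]], [[0.9, 3.4, 6], [0, 0, 0]], [[0, 0, 6], [0, 0, 0]], [[0, 0, 5], [0, 0, 0]], [[0, 0, 2], [0, 0, 0]], [[0, 0, 0], [0, 0, 0]], [[0, 0, 0], [0, 0, 0]], [[0, 0, 0], [0, 0, 0]]])

```text
t: 12.27
tool_pos: [0.4926, 0.1206, 0.3749]
orientation: [1.955, 2.459, 0.0]
force: [-0.0, -0.2, -0.3]
opening: 0.0316
gripper_force: 45.0
```

```bash
python3 - <<'E'
from h import *
s=st(); snap('wrist','w5'); v=V('w5'); M=R.from_rotvec(s['orientation']).as_matrix(); T=np.array(s['tool_pos'])
plan([.4863,.1172,.3686],.229)
print('foot px',v.proj(T+M@[0,-.006,.2366]),'hole',v.proj([.4863,.1172,.1335]))
c=cv2.resize(v.p[180:240,225:290],None,fx=9,fy=9,interpolation=cv2.INTER_CUBIC); c=np.clip(c.astype(float)*1.8,0,255).astype(np.uint8)
cv2.imwrite('pics/w5c.png',c)
E
```

```text
t 12.27 pos [0.4926 0.1206 0.3749] rv [1.9547e+00 2.4590e+00 4.0000e-04] F [-0.  -0.2 -0.3] op 0.0316 gf 45.0
t 12.32 pos [0.4926 0.1206 0.375 ] rv [1.9546e+00 2.4589e+00 7.0000e-04] F [-0.   0.3 -0.4] op 0.032 gf 45.0
turn(tool) [ 0.0006  0.0001 -0.0014] q6~ -0.09 shift after turn mm [-1.9 -6.9  6.4]
turn(tool) [ 1.0000e-04 -1.0000e-03  3.1402e+00] q6~ 3.05 shift after turn mm [1.9 6.9 6.4]
foot px (np.float64(245.02830994136363), np.float64(207.22212028819217)) hole (np.float64(243.96791464264186), np.float64(207.31761398418956))
```

View pics/w5c.png

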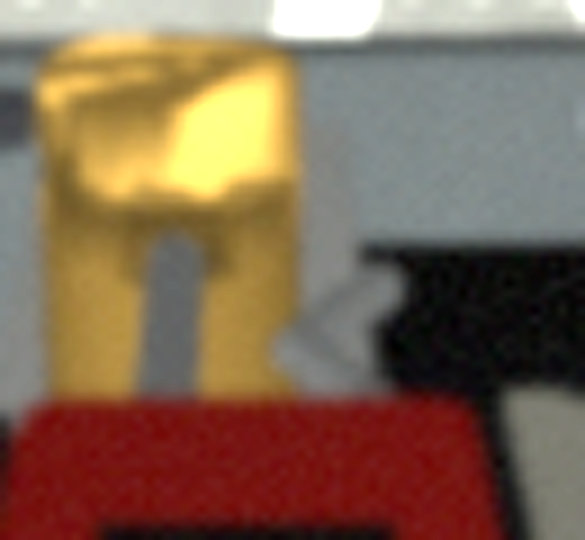

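The foot at (172,240) sits centred over the hole's dark mouth at about (172,240), and the pin spans 42 to 298. I lower gently to feel for the hole.

>>> apply_moves(series=[[[0, 0, 2], [0, 0, 0]], [[0, 0, 2], [0, 0, 0]], [[0, 0, 1], [0, 0, 0]], [[0, 0, 1], [0, 0, 0]], [[0, 0, 1], [0, 0, 0]]])

```text
t: 12.73
tool_pos: [0.4925, 0.1206, 0.3675]
orientation: [-1.955, -2.459, 0.0]
force: [-0.6, -0.3, -0.3]
opening: 0.0316
gripper_force: 45.0
```

>>> apply_moves(series=[[[0, 0, 1], [0, 0, 0]], [[0, 0, 1], [0, 0, 0]], [[0, 0, 0], [0, 0, 0]]])

```text
t: 12.98
tool_pos: [0.4926, 0.1204, 0.3656]
orientation: [1.955, 2.459, -0.0]
force: [1.1, -0.9, -0.3]
opening: 0.0314
gripper_force: 45.0
```

>>> apply_moves(series=[[[0, 0, 1], [0, 0, 0]], [[0, 0, 1], [0, 0, 0]], [[0, 0, 1], [0, 0, 0]], [[0, 0, 0], [0, 0, 0]]])

```text
t: 13.32
tool_pos: [0.4926, 0.1202, 0.3625]
orientation: [1.955, 2.459, -0.001]
force: [1.2, -3.5, 0.2]
opening: 0.0316
gripper_force: 45.0
```

>>> apply_moves(series=[[[0, 0, 1], [0, 0, 0]], [[0, 0, 1], [0, 0, 0]], [[0, 0, 1], [0, 0, 0]], [[0, 0, 0], [0, 0, 0]]])

```text
t: 13.65
tool_pos: [0.4926, 0.1202, 0.3596]
orientation: [1.955, 2.458, -0.001]
force: [0.2, -5.3, 1.3]
opening: 0.0321
gripper_force: 45.0
```

>>> apply_moves(series=[[[-0.7, 0, 0], [0, 0, 0]], [[0, 0, 1], [0, 0, 0]], [[0, 0, 1], [0, 0, 0]], [[0, 0, 0], [0, 0, 0]]])

```text
t: 13.98
tool_pos: [0.4927, 0.1199, 0.3574]
orientation: [-1.955, -2.459, 0.0]
force: [1.2, -4.2, 1.4]
opening: 0.0318
gripper_force: 45.0
```

>>> apply_moves(series=[[[0, 0, 1.5], [0, 0, 0]], [[0, 0, 1.5], [0, 0, 0]], [[0, 0, 1], [0, 0, 0]], [[0, 0, 0], [0, 0, 0]]])

```text
t: 14.32
tool_pos: [0.4927, 0.1198, 0.3533]
orientation: [-1.955, -2.459, 0.0]
force: [1.2, -4.7, 0.3]
opening: 0.0317
gripper_force: 45.0
```

>>> apply_moves(series=[[[-0.6, 0, 1], [0, 0, 0]], [[0, 0, 1.5], [0, 0, 0]], [[0, 0, 1.5], [0, 0, 0]], [[0, 0, 0], [0, 0, 0]]])

```text
t: 14.65
tool_pos: [0.4927, 0.1194, 0.3491]
orientation: [-1.954, -2.459, 0.0]
force: [-0.1, -2.1, -0.2]
opening: 0.0316
gripper_force: 45.0
```

>>> apply_moves(series=[[[0, 0, 1.5], [0, 0, 0]], [[0, 0, 1.5], [0, 0, 0]], [[0, 0, 1], [0, 0, 0]], [[0, 0, 0], [0, 0, 0]]])

```text
t: 14.98
tool_pos: [0.4927, 0.1194, 0.3452]
orientation: [-1.955, -2.459, 0.0]
force: [0.4, -1.8, -0.9]
opening: 0.0318
gripper_force: 45.0
```

>>> apply_moves(series=[[[-0.2, 0, 1.5], [0, 0, 0]], [[0, 0, 1.5], [0, 0, 0]], [[0, 0, 1], [0, 0, 0]], [[0, 0, 0], [0, 0, 0]]])

```text
t: 15.32
tool_pos: [0.4929, 0.1193, 0.342]
orientation: [-1.955, -2.459, -0.001]
force: [-0.9, -0.2, 3.9]
opening: 0.0318
gripper_force: 45.0
```

>>> apply_moves(series=[[[0, 0, 1.5], [0, 0, 0]], [[0, 0, 1], [0, 0, 0]], [[0, 0, 1], [0, 0, 0]], [[0, 0, 0], [0, 0, 0]]])

```text
t: 15.65
tool_pos: [0.4929, 0.1192, 0.3387]
orientation: [1.955, 2.459, 0.001]
force: [-2.0, -0.8, 4.4]
opening: 0.0318
gripper_force: 45.0
```

>>> apply_moves(series=[[[0, 0, 1], [0, 0, 0]], [[0, 0, 1], [0, 0, 0]], [[0, 0, 1], [0, 0, 0]], [[0, 0, 0], [0, 0, 0]]])

```text
t: 15.98
tool_pos: [0.4929, 0.1193, 0.3357]
orientation: [1.955, 2.459, 0.001]
force: [-2.0, 0.5, 4.7]
opening: 0.0318
gripper_force: 45.0
```

11 mm to go.

>>> apply_moves(series=[[[0, 0, 1], [0, 0, 0]], [[0, 0, 1], [0, 0, 0]], [[0, 0, 1], [0, 0, 0]], [[0, 0, 0], [0, 0, 0]]])

```text
t: 16.32
tool_pos: [0.4929, 0.1192, 0.3324]
orientation: [1.955, 2.459, 0.001]
force: [-0.6, -0.2, 4.9]
opening: 0.0317
gripper_force: 45.0
```

>>> apply_moves(series=[[[0, 0, 1], [0, 0, 0]], [[0, 0, 1], [0, 0, 0]], [[0, 0, 1], [0, 0, 0]], [[0, 0, 0], [0, 0, 0]]])

```text
t: 16.65
tool_pos: [0.4928, 0.1191, 0.3286]
orientation: [-1.955, -2.459, 0.0]
force: [0.2, -0.1, -1.0]
opening: 0.0318
gripper_force: 45.0
```

>>> apply_moves(series=[[[0, 0, 1], [0, 0, 0]], [[0, 0, 1], [0, 0, 0]], [[0, 0, 0], [0, 0, 0]]])

```text
t: 16.9
tool_pos: [0.4928, 0.1191, 0.3267]
orientation: [-1.955, -2.459, 0.0]
force: [0.1, 0.5, -1.2]
opening: 0.0318
gripper_force: 45.0
```

Snapped past the widest part; now down to the grip's seat.

>>> apply_moves(series=[[[0, 0, 0.7], [0, 0, 0]], [[0, 0, 0.7], [0, 0, 0]], [[0, 0, 0], [0, 0, 0]]])

```text
t: 17.15
tool_pos: [0.4928, 0.1191, 0.3254]
orientation: [-1.955, -2.459, 0.0]
force: [0.4, -0.1, -0.6]
opening: 0.0318
gripper_force: 45.0
```

>>> apply_moves(series=[[[0, 0, 0.5], [0, 0, 0]], [[0, 0, 0.5], [0, 0, 0]], [[0, 0, 0], [0, 0, 0]]])

```text
t: 17.4
tool_pos: [0.4928, 0.1191, 0.3245]
orientation: [-1.955, -2.459, 0.001]
force: [-0.4, 0.3, -0.9]
opening: 0.0317
gripper_force: 45.0
```

>>> apply_moves(series=[[[0, 0, 0.5], [0, 0, 0]], [[0, 0, 0.5], [0, 0, 0]], [[0, 0, 0], [0, 0, 0]]])

```text
t: 17.65
tool_pos: [0.4929, 0.1191, 0.324]
orientation: [1.955, 2.459, 0.0]
force: [-2.1, -0.6, 3.5]
opening: 0.0316
gripper_force: 45.0
```

>>> apply_moves(series=[[[0, 0, 0.5], [0, 0, 0]], [[0, 0, 0], [0, 0, 0]]])

```text
t: 17.82
tool_pos: [0.4929, 0.1191, 0.3236]
orientation: [1.955, 2.459, 0.0]
force: [-2.5, 0.1, 5.2]
opening: 0.0321
gripper_force: 45.0
```

>>> apply_moves(series=[[[0, 0, 0.5], [0, 0, 0]], [[0, 0, 0], [0, 0, 0]]])

```text
t: 17.98
tool_pos: [0.493, 0.1192, 0.3235]
orientation: [1.955, 2.459, 0.001]
force: [-3.0, -0.5, 6.9]
opening: 0.0317
gripper_force: 45.0
```

>>> apply_moves(series=[[[0, 0, 0], [0, 0, 0]], [[0, 0, 0], [0, 0, 0]], [[0, 0, 0], [0, 0, 0]], [[0, 0, 0], [0, 0, 0]], [[0, 0, 0], [0, 0, 0]], [[0, 0, 0], [0, 0, 0]]], claw=0.65)

```text
t: 18.48
tool_pos: [0.4928, 0.1191, 0.3226]
orientation: [-1.955, -2.459, 0.0]
force: [0.5, -0.5, 0.3]
opening: 0.06
gripper_force: 0.0
```

Released. I retreat upwards, then check once.

>>> apply_moves(series=[[[0, 0, -10], [0, 0, 0]], [[0, 0, -25], [0, 0, 0]], [[0, 0, -35], [0, 0, 0]], [[-20, 0, -30], [0, 0, 0]], [[-30, 0, -10], [0, 0, 0]], [[-30, 0, 0], [0, 0, 0]], [[0, 0, 0], [0, 0, 0]], [[0, 0, 0], [0, 0, 0]], [[0, 0, 0], [0, 0, 0]]])

```text
t: 19.23
tool_pos: [0.5107, 0.0413, 0.4328]
orientation: [-1.956, -2.458, -0.0]
force: [-0.6, 0.4, 0.0]
opening: 0.0605
gripper_force: 0.0
```

```bash
python3 - <<'E'
from h import *
st(); p,d=snap('wrist','w6'); q,_=snap('side','s6'); r,_=snap('scene','c6')
f=lambda i,s:cv2.resize(i,s,interpolation=cv2.INTER_CUBIC)
cv2.imwrite('pics/fin.png',np.vstack([np.hstack([f(p,(400,300)),f(p[60:200,180:330],(400,300))]),np.hstack([f(q[165:250,190:290],(400,300)),f(r[130:220,200:300],(400,300))])]))
v=V('w6');C=v.cloud();Q=C[(np.linalg.norm(C[...,:2]-[.492,.1185],axis=-1)<.02)&(C[...,2]>.155)&(C[...,2]<.19)]
print('grip top',len(Q),np.median(Q,0).round(4))
E
```

```text
t 19.23 pos [0.5107 0.0413 0.4328] rv [-1.9556e+00 -2.4580e+00 -2.0000e-04] F [-0.6  0.4  0. ] op 0.0605 gf 0.0
grip top 752 [0.4931 0.1192 0.1682]
```

View pics/fin.png

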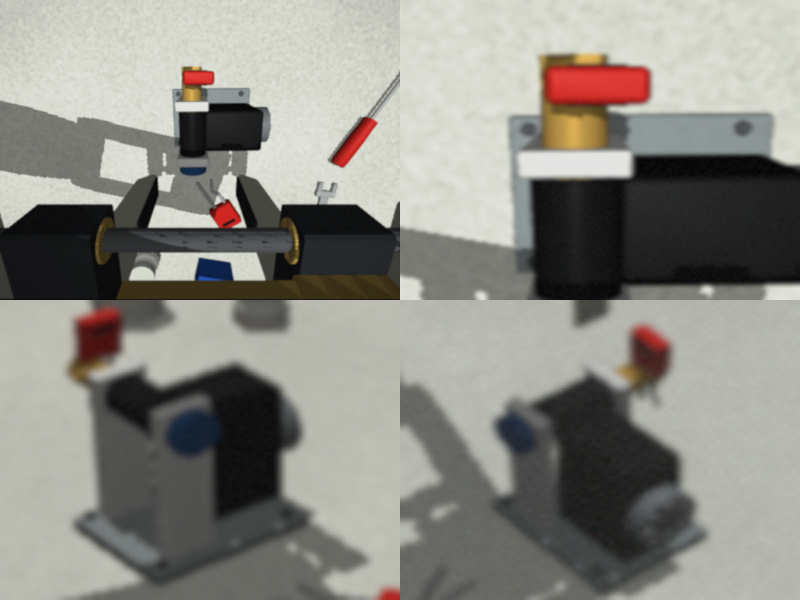

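The head (193,168 in the top-left view) lies against the cheek. The clip's grip sits on the pin, with its top at z 0.168 m as expected when home, and its legs show below. I hand in.

```bash
python3 -c "
from plant import robot
print(robot.close_job())"
```

```text
the job is handed in; nothing more can be done
None
```

The hinge pin is fully home and the R-clip is locked through its cross-hole with the grip resting on the pin; I released it and handed the job in at about 19 s, with wrist readings staying at about 20 N on the pin and 8 N on the clip.

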